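# Zero three pressure transmitters and store

### The job

Zero the pressure transmitters on the manifold: with a fingertip press down fully, and gently, the key on top of the blue one, then the yellow one, then the red one, and last press the green key on the logger box to store the readings. The keys stay down once pressed. Leave the white transmitter's key alone, do not lift or tip any transmitter out of its port, and do not disturb the other things on the bench.

Things in the scene. Friction and masses are not known exactly. Their poses are not given: they have to be found in the camera images.
- blue_tx: blue pressure transmitter: upright steel cylinder 60 mm in diameter with a blue band round its upper part, loose (0.35 to 0.6 kg), its 26 mm stem plugged 18 mm deep into a port of the manifold. Origin: centre of the stem's underside, z up; the housing's flat top is 105 mm above the origin (137 mm above the table) and the key stands 18 mm above that.
- yellow_tx: yellow pressure transmitter: upright steel cylinder 60 mm in diameter with a yellow band round its upper part, loose (0.35 to 0.6 kg), its 26 mm stem plugged 18 mm deep into a port of the manifold. Origin: centre of the stem's underside, z up; the housing's flat top is 120 mm above the origin (152 mm above the table) and the key stands 18 mm above that.
- red_tx: red pressure transmitter: upright steel cylinder 60 mm in diameter with a red band round its upper part, loose (0.35 to 0.6 kg), its 26 mm stem plugged 18 mm deep into a port of the manifold. Origin: centre of the stem's underside, z up; the housing's flat top is 112 mm above the origin (144 mm above the table) and the key stands 18 mm above that.
- white_tx: white pressure transmitter: upright steel cylinder 60 mm in diameter with a white band round its upper part, loose (0.35 to 0.6 kg), its 26 mm stem plugged 18 mm deep into a port of the manifold. Origin: centre of the stem's underside, z up; the housing's flat top is 120 mm above the origin (152 mm above the table) and the key stands 18 mm above that. Already zeroed: to be left alone.
- blue_key_top (a point): centre of the top face of the round blue key (28 mm across) in the middle of the blue transmitter's top; moves down with the key
- blue_key (a joint): travel of the blue key in m: 0 up, as at the start, 0.010 fully down in its black collar; pushed on beyond that, the collar gives way on a spring (4 N preload, then 2 N per mm, 7 mm at most) and comes back up. It slides straight down against about 3 N of friction, has no spring and stays where it is left; it counts as pressed beyond 0.006
- yellow_key_top (a point): centre of the top face of the round yellow key (28 mm across) in the middle of the yellow transmitter's top; moves down with the key
- yellow_key (a joint): travel of the yellow key in m: 0 up, as at the start, 0.010 fully down in its black collar; pushed on beyond that, the collar gives way on a spring (4 N preload, then 2 N per mm, 7 mm at most) and comes back up. It slides straight down against about 3 N of friction, has no spring and stays where it is left; it counts as pressed beyond 0.006
- red_key_top (a point): centre of the top face of the round red key (28 mm across) in the middle of the red transmitter's top; moves down with the key
- red_key (a joint): travel of the red key in m: 0 up, as at the start, 0.010 fully down in its black collar; pushed on beyond that, the collar gives way on a spring (4 N preload, then 2 N per mm, 7 mm at most) and comes back up. It slides straight down against about 3 N of friction, has no spring and stays where it is left; it counts as pressed beyond 0.006
- white_key_top (a point): centre of the top face of the round white key (28 mm across) in the middle of the white transmitter's top; moves down with the key
- white_key (a joint): travel of the white key in m: 0 up, as at the start, 0.010 fully down in its black collar; pushed on beyond that, the collar gives way on a spring (4 N preload, then 2 N per mm, 7 mm at most) and comes back up. It slides straight down against about 3 N of friction, has no spring and stays where it is left; it counts as pressed beyond 0.006. Must stay up
- green_key_top (a point): centre of the top face of the round green key (28 mm across) on top of the logger box, 18 mm above its lid (78 mm above the table) when up; moves down with the key
- green_key (a joint): travel of the green key in m: 0 up, as at the start, 0.010 fully down in its black collar; pushed on beyond that, the collar gives way on a spring (4 N preload, then 2 N per mm, 7 mm at most) and comes back up. It slides straight down against about 3 N of friction, has no spring and stays where it is left; it counts as pressed beyond 0.006
- manifold: fixed aluminium manifold block 140 x 400 x 50 mm (x, y, z), origin at the centre of its underside; four ports in a row along its y, 90 mm apart, at x = -20 mm, hold the transmitters in any order
- logger: fixed cream logger box 140 x 120 x 60 mm with a dark screen and one green key, which lies at x = -35 mm, y = 0; origin at the centre of its underside
- plug: loose brass plug, 28 mm across and 35 mm tall, standing on the manifold behind the transmitters; origin under its centre; bystander
- weight: loose steel test weight with a knob, 60 mm across, 58 mm tall; origin under its centre; bystander
- jar: loose amber jar with black cap, 60 mm across, 80 mm tall; origin under its centre; bystander
- tray: loose open yellow tray 120 x 100 x 50 mm; origin under its centre; bystander
- wrench: loose steel wrench, 180 mm long, lying; bystander
- driver: loose screwdriver with orange handle, 180 mm long, lying; bystander
Not all that is in view belongs to the job. What is shaped like the red_tx but orange is not meant. What is shaped like the yellow_tx but pink is not meant.

How it is judged:
On the way, in this order (a step that is already met when the one before it is completed fails the run):
1. the blue key is pressed (value of joint blue_key above 0.006 m), for 0.1 s.
2. the yellow key is pressed (value of joint yellow_key above 0.006 m), for 0.1 s.
3. the red key is pressed (value of joint red_key above 0.006 m), for 0.1 s.
4. the green key is pressed (value of joint green_key above 0.006 m), for 0.1 s.
At the end, for the whole second after the job is handed in: The blue, yellow, red and green keys are more than 6 mm down (of 10), pressed in that order with no more than 20 N; the white key is up (under 3 mm); all four transmitters stand upright (within 0.08 rad), seated within 3 mm in their ports and at rest (value of joint each of blue_key, yellow_key, red_key, green_key above 0.006 m and value of joint white_key below 0.003 m and z of each of blue_tx, yellow_tx, red_tx, white_tx in the frame of manifold below 0.035 m and angle between each of blue_tx, yellow_tx, red_tx, white_tx's own z axis and vertical below 0.08 rad and linear speed of each of blue_tx, yellow_tx, red_tx, white_tx below 0.02 m/s); the robot touches nothing.
It fails at once if a key is pressed (beyond 3 mm) before the one that comes ahead of it ((value of joint yellow_key above 0.003 m and value of joint blue_key below 0.006 m) or (value of joint red_key above 0.003 m and value of joint yellow_key below 0.006 m) or (value of joint green_key above 0.003 m and value of joint red_key below 0.006 m)).
It fails at once if the white key is pressed (beyond 3 mm) (value of joint white_key above 0.003 m).
It fails at once if the fingers press harder than 20 N on a transmitter or the logger (contact force between the fingers and blue_tx above 20 N or contact force between the fingers and yellow_tx above 20 N or contact force between the fingers and red_tx above 20 N or contact force between the fingers and white_tx above 20 N or contact force between the fingers and logger above 20 N).
It fails at once if a transmitter is lifted more than 8 mm or tipped more than 0.2 rad ((z of blue_tx in the frame of manifold above 0.04 m or angle between blue_tx's own z axis and vertical above 0.2 rad) or (z of yellow_tx in the frame of manifold above 0.04 m or angle between yellow_tx's own z axis and vertical above 0.2 rad) or (z of red_tx in the frame of manifold above 0.04 m or angle between red_tx's own z axis and vertical above 0.2 rad) or (z of white_tx in the frame of manifold above 0.04 m or angle between white_tx's own z axis and vertical above 0.2 rad)).
It fails at once if the plug, weight, jar, tray, wrench or screwdriver is moved by more than 30 mm (distance of any of plug, weight, jar, tray, wrench, driver from where it was at the start of the episode above 0.03 m).
It also fails if it takes over 54 s, if anything falls off the work surface, if the arm or the gripper's body presses on something with over 40 N, if the wrist force passes 120 N, or if a joint passes its speed limit or range.

### The arm

A 7-joint arm with a two-finger parallel gripper is mounted at the origin on the work surface. World frame = base frame: x ahead of the robot, y to its left, z up, the work surface at z = 0. Lengths are in m, angles in rad, forces in N, time in s.
With the tool pointing down it reaches from about 0.4 to 0.85 m from the base axis. Payload 10.4 kg.
Tool frame: the origin (TCP) lies on the mounting face of the last link; the fingertips stand 173 mm ahead of it and the grasp point (between the pads) lies 155 mm ahead of it (manip.tip_extent is the distance from the TCP to the fingertips, in m); z points along the fingers, y is the line along which they close (so a half turn about z gives the same grasp; the last joint's range is limited). The gripper opens to 85 mm and grips with 20 to 120 N. Pads are 22 mm wide; open, the fingers measure 114 mm over their backs; the gripper's body (76 mm by 85 mm) begins 54 mm behind the grasp point. The pads swing forward as they close: fully open they stand 13 mm farther back than shut.
Start: joints at [-0.023, 0.332, -0.065, 1.46, 0.022, 1.35, -0.088], TCP at [0.625, 0, 0.405] pointing down, gripper open.
Joint ranges: [-2.6, 2.6], [-0.5, 2.12], [-1.47, 1.34], [0.16, 2.42], [-1.27, 4.41], [0.06, 2.06], [-2.6, 2.6]. Speed limits (rad/s): [2.22, 2.22, 2.79, 2.79, 3.14, 3.14, 3.14].

### API

Orientations are given as a unit quaternion [x, y, z, w].
In Python, from workcell import manip gives the robot as it stands.
- The arm moves only by the tool move_arm, never from a script. Its argument "plan" is one flat list of numbers, 7 for each row, row after row: the turn, a rotation vector about the tool's x, y, z in rad, then the shift along the tool's x, y, z in m, then the finger opening in m, from 0 to 0.0854. In form: [ax, ay, az, dx, dy, dz, gripper, ax, ay, az, dx, dy, dz, gripper, ...]. A call has 1 to 12 rows; each row is the pose to reach, as a shift and turn from the pose commanded when the call began, along the tool's axes at that moment; what a row does not reach only later rows make up. A row lasts 1/8 s, in which the tool goes at most 62.5 mm and 10.7 degrees, less where a joint would pass 70% of its speed; a pose out of reach is approached as far as the arm can. A call with a gripper value outside its range is refused whole. The fingers move at their own pace and stop on an object; "squeeze" is the grip in N (left out, the last holds). Time passes only in rows, so rows that repeat a pose let the fingers close. It gives the time, the measured TCP pose, the force, the opening and the grip force at its end, in the units of the state.
- manip.get_obs(): the state, without advancing time (a new reading comes with each control period).
- manip.camera(name): name is "scene" or "side" or "wrist"; returns a dict with "color" (480x640x3 uint8, red, green, blue), "fx", "fy", "cx", "cy" (pixels), "cam_to_world" (4x4, takes a point from camera to world coordinates); the wrist camera has in their place "mount" (4x4, takes a point from camera to tool coordinates, whose origin is the TCP and whose axes are the flange's). Camera axes: x right, y down, z forward; pixel columns grow to the right and rows downward; lengths in m; the calibration is good to about 2 mm. A picture is of the moment at which its call begins: read the wrist's pose just before it. There is no depth.
- manip.hand_in(): hands the job in; it is judged then, once.
Trained networks look in a picture, given as the dict that the camera call returned (one of the last four; its "shot" number tells which), for a name from the list of things; names that differ only in an ending like _2 or _b are one class to them, and where a whole thing is asked for, a point or a joint stands for the part that bears it (a point fixed in the world has none). Each returns a list of dicts, best first, with "conf" (0 to 1); they miss things now and then, are a little off and sometimes report something else, mostly with a low value. They report only what shows in the picture. A call takes as long as a camera call. They do not tell look-alikes from the thing itself.
- manip.look_for(picture, label): "position" ([x, y, z] in m, in the coordinates of the camera as it stood for that picture, good to about 4 mm: the middle of the surface that is visible of it).
- manip.silhouettes(picture, label): "pixels" (480x640 bool, what is visible of it).
- manip.tip_of(picture, label): "position" ([x, y, z] in m, in the coordinates of the camera as it stood for that picture, good to about 4 mm: a listed point, or the origin of a listed thing).
The state is a dict: "clock": time; "joint_pos": joint angles; "joint_velocities": joint speeds; "tau": joint torques, N m; "position": TCP position; "ee_rot": TCP orientation; "ft_force": force on the tool from outside, world axes, zero at the start; "torque": the same for the moment, N m; "grip_width": opening from 0.0 (shut) to 1.0 (fully open); "grasp_force": force on a finger pad.
Only numpy, scipy, OpenCV 4.12 (cv2) and the standard library are available. Lean on these libraries where they do the work, as an engineer would, in place of code of your own. Each camera call takes 0.05 s, during which the arm holds its last target. There are 200 camera calls.

## Working session

There is one attempt and no reset: what is moved stays moved. The work goes in short steps, Python scripts to look and compute and a tool call to move; the robot and the scene stay as the last step left them, time stands still between calls to the robot, and variables do not carry over. Pictures are saved under pics/ and viewed, at most 10 in all, crops included, and the job is handed in when it is done.

Besides the shell and the picture viewer there is one more tool, called after "Emit:" by a JSON object that holds its "api" and its "payload", one argument or row to a line. move_arm: Moves the arm, as the interface text tells. Its arguments: {"type":"object","properties":{"plan":{"type":"array","items":{"type":"number"}},"squeeze":{"type":"number"}},"required":["plan"]}

```bash
mkdir -p pics
cat > h.py <<'E'
import numpy as np, cv2
from workcell import manip
from scipy.spatial.transform import Rotation as R
def pose():
    o=manip.get_obs(); T=np.eye(4); T[:3,:3]=R.from_quat(o["ee_rot"]).as_matrix(); T[:3,3]=o["position"]; return T
def shot(n):
    T=pose(); p=manip.camera(n)
    p["W"]=T@np.array(p["mount"]) if n=="wrist" else np.array(p["cam_to_world"])
    return p
def save(p,f): cv2.imwrite("pics/"+f,cv2.cvtColor(p["color"],cv2.COLOR_RGB2BGR))
def w(p,x): return (p["W"]@np.r_[x,1])[:3]
def ray(p,u,v,z):
    d=p["W"][:3,:3]@np.array([(u-p["cx"])/p["fx"],(v-p["cy"])/p["fy"],1]); o=p["W"][:3,3]
    return o+d*(z-o[2])/d[2]
E
python3 - <<'E'
from h import *
np.set_printoptions(precision=4,suppress=True)
for n in("scene","side","wrist"):
    p=shot(n); save(p,n+"0.png"); print(n,p["W"][:3,3])
    for c in "blue yellow red white green".split():
        for d in manip.tip_of(p,c+"_key_top")[:3]: print(c,round(d["conf"],2),w(p,d["position"]))
print(manip.tip_extent,pose(),manip.get_obs()["clock"])
E
```

```text
scene [1.3053 0.4303 0.8754]
blue 0.55 [0.5243 0.016  0.1576]
blue 0.48 [0.5242 0.1088 0.1647]
blue 0.42 [ 0.5358 -0.0684  0.033 ]
yellow 0.72 [ 0.5491  0.0661 -0.0016]
yellow 0.56 [0.5167 0.2    0.1724]
yellow 0.47 [0.718  0.1638 0.1386]
red 0.69 [0.3687 0.1872 0.1309]
red 0.43 [0.525  0.1105 0.1619]
red 0.41 [0.3742 0.0335 0.1282]
white 0.43 [ 0.5346 -0.0705  0.1743]
green 0.58 [ 0.4525 -0.3309  0.0854]
side [0.3412 0.7894 0.7084]
blue 0.45 [0.5284 0.0195 0.1542]
yellow 0.64 [0.726  0.1678 0.1397]
yellow 0.46 [0.5157 0.2022 0.1736]
red 0.65 [0.3642 0.1935 0.127 ]
red 0.58 [0.3778 0.0394 0.1294]
red 0.57 [0.5214 0.11   0.1652]
white 0.7 [ 0.5334 -0.0681  0.1682]
green 0.65 [ 0.2733  0.2599 -0.0011]
green 0.5 [ 0.4533 -0.3256  0.0767]
wrist [0.6243 0.0644 0.3748]
blue 0.88 [0.5247 0.0215 0.1543]
red 0.59 [0.5229 0.1052 0.16  ]
white 0.54 [0.5262 0.0236 0.033 ]
0.1734 [[ 0.      1.      0.0001  0.625 ]
 [ 1.     -0.     -0.      0.    ]
 [-0.      0.0001 -1.      0.4047]
 [ 0.      0.      0.      1.    ]] 0.9
```

View pics/scene0.png

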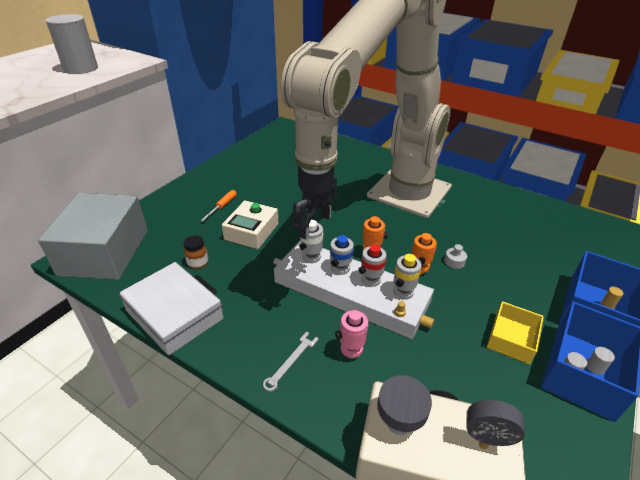

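View pics/wrist0.png

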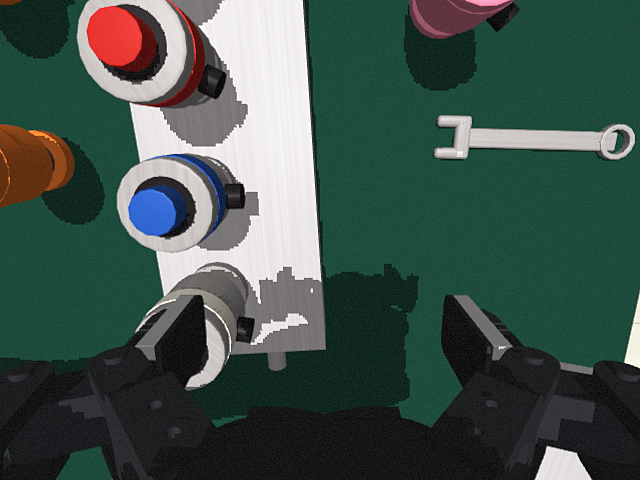

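View pics/side0.png

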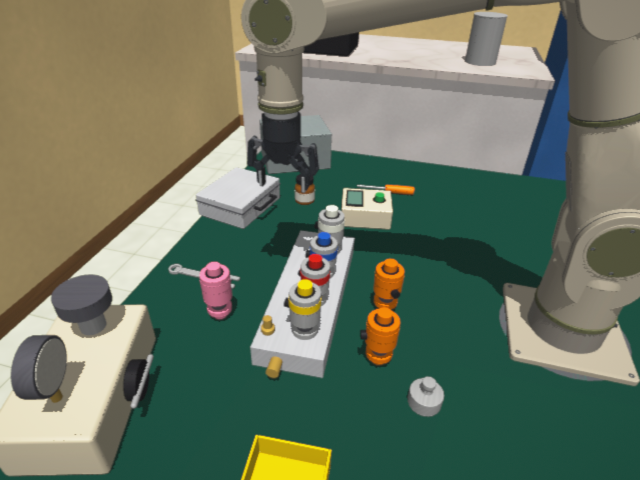

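The row along y is white (-0.07), blue (0.02), red (0.11), yellow (0.20). The green logger key is at about (0.453, -0.328), and the orange and pink look-alikes stand off the manifold. In the wrist view, blue is at about (157,212) and red at (120,37). I'll close the fingers and move near blue, keeping it in view to refine its position.

Emit:
{"api": "move_arm", "payload": {
  "plan": [0,0,0,0,-0.025,0,0,0,0,0,0,-0.06,0,0,0,0,0,0.01,-0.099,0,0,0,0,0,0.02,-0.099,0,0,0,0,0,0.02,-0.099,0,0,0,0,0,0.02,-0.099,0,0]
}}

```text
clock: 1.65
position: [0.5267, 0.0197, 0.4046]
ee_rot: [0.707, 0.707, 0.0, 0.0]
ft_force: [0.5, 0.2, 0.4]
grip_width: 0.001
grasp_force: 0.0
```

```bash
cat > k.py <<'E'
from h import *
np.set_printoptions(precision=4,suppress=True)
Z=dict(blue=.155,yellow=.170,red=.162,white=.170,green=.078)
def keys(p,press={}):
    hsv=cv2.cvtColor(p["color"],cv2.COLOR_RGB2HSV); 
    for c in Z:
        for d in manip.tip_of(p,c+"_key_top")[:4]:
            q=np.array(d["position"]); u=p["fx"]*q[0]/q[2]+p["cx"]; v=p["fy"]*q[1]/q[2]+p["cy"]
            x=w(p,q)
            if abs(x[2]-Z[c])<.02: print(c,round(d["conf"],2),"uv",round(u),round(v),"net",x,"ray",ray(p,u,v,Z[c]-press.get(c,0)))
E
python3 - <<'E'
from k import *
p=shot("wrist"); save(p,"w1.png"); keys(p)
o=manip.get_obs(); print(pose()[:3,3],o["ft_force"],o["grip_width"],o["clock"])
E
```

```text
blue 0.64 uv 327 243 net [0.528  0.0205 0.1525] ray [0.528  0.0212 0.155 ]
red 0.58 uv 318 88 net [0.5233 0.1053 0.1599] ray [0.5233 0.1051 0.162 ]
[0.5262 0.0198 0.4046] [-0.1462 -0.3269  0.4042] -0.0014499379423065723 1.95
```

View pics/w1.png

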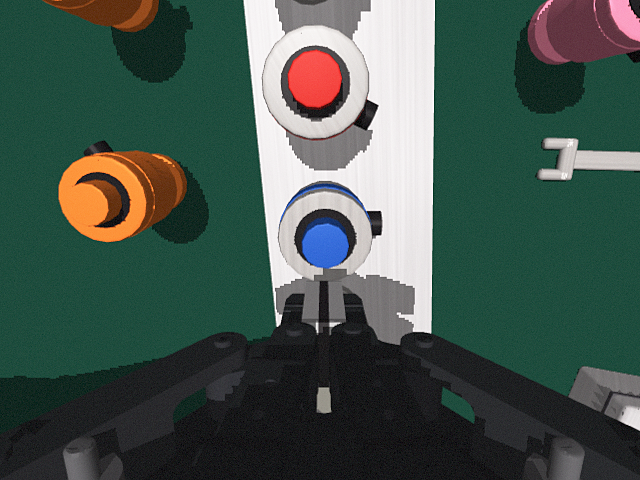

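The shut fingertips are at about (323,275), with the blue key (326,245) just ahead of them in perspective and red at (316,80). I'll go down to just above blue.

Emit:
{"api": "move_arm", "payload": {
  "plan": [0,0,0,0.001,0.001,0.03,0,0,0,0,0.001,0.001,0.055,0,0,0,0,0.001,0.001,0.068,0,0,0,0,0.001,0.001,0.072,0,0,0,0,0.001,0.001,0.074,0,0,0,0,0.001,0.001,0.076,0,0,0,0,0.001,0.001,0.078,0,0,0,0,0.001,0.001,0.08,0,0,0,0,0.001,0.001,0.08,0]
}}

```text
clock: 3.08
position: [0.5271, 0.021, 0.3249]
ee_rot: [0.707, 0.707, 0.0, 0.0]
ft_force: [0.2, -0.1, 1.4]
grip_width: 0.0
grasp_force: 0.9
```

Run:
```python
from k import *
o=manip.get_obs(); print(pose()[:3,3],o["ft_force"],o["clock"])
p=shot("wrist"); save(p,"w2.png")
```

```text
[0.5271 0.021  0.3249] [ 0.2038 -0.1245  1.3987] 3.075
```

View pics/w2.png

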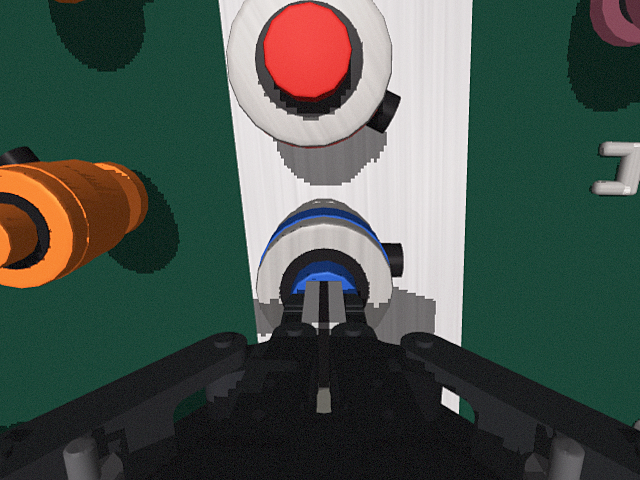

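The fingers are centred on the blue key (325,285) and touching it. I'll press on to full travel.

Emit:
{"api": "move_arm", "payload": {
  "plan": [0,0,0,0,0,0.002,0,0,0,0,0,0,0.004,0,0,0,0,0,0,0.006,0,0,0,0,0,0,0.007,0,0,0,0,0,0,0.007,0]
}}

```text
clock: 3.75
position: [0.5271, 0.0211, 0.3179]
ee_rot: [0.707, 0.707, 0.0, 0.0]
ft_force: [2.5, 0.8, 4.2]
grip_width: 0.004
grasp_force: 2.4
```

Emit:
{"api": "move_arm", "payload": {
  "plan": [0,0,0,0,0,0.001,0,0,0,0,0,0,0.0015,0,0,0,0,0,0,0.0015,0]
}}

```text
clock: 4.12
position: [0.5272, 0.021, 0.3167]
ee_rot: [0.707, 0.707, 0.0, 0.0]
ft_force: [0.7, 0.7, 7.2]
grip_width: -0.001
grasp_force: 3.6
```

The force has risen along the collar spring, so blue is fully down. Next I'll lift and move toward yellow.

Emit:
{"api": "move_arm", "payload": {
  "plan": [0,0,0,0,0,-0.03,0,0,0,0,0,0,-0.075,0,0,0,0,0.05,0,-0.085,0,0,0,0,0.1,-0.005,-0.085,0,0,0,0,0.15,-0.01,-0.085,0,0,0,0,0.165,-0.01,-0.085,0,0,0,0,0.165,-0.01,-0.085,0]
}}

```text
clock: 5.0
position: [0.5168, 0.1864, 0.4005]
ee_rot: [0.707, 0.708, -0.001, -0.0]
ft_force: [-0.1, -0.4, -0.3]
grip_width: -0.002
grasp_force: 0.0
```

Run:
```python
from k import *
o=manip.get_obs(); print(pose()[:3,3],o["ft_force"],o["clock"])
p=shot("wrist"); save(p,"w3.png"); keys(p)
p=shot("scene"); keys(p,dict(blue=.01))
```

```text
[0.5168 0.1864 0.4005] [-0.0667 -0.4347 -0.3019] 5.0
yellow 0.55 uv 330 233 net [0.5191 0.1984 0.1691] ray [0.5191 0.1986 0.17  ]
blue 0.42 uv 342 240 net [0.5296 0.0212 0.1509] ray [0.5233 0.0179 0.145 ]
yellow 0.67 uv 411 256 net [0.5149 0.2011 0.1748] ray [0.5095 0.1996 0.17  ]
red 0.59 uv 373 249 net [0.5267 0.1075 0.1601] ray [0.5288 0.1083 0.162 ]
white 0.65 uv 311 222 net [ 0.5363 -0.0709  0.1757] ray [ 0.53  -0.075  0.17 ]
green 0.47 uv 255 204 net [ 0.451  -0.3322  0.081 ] ray [ 0.4478 -0.3351  0.078 ]
```

View pics/w3.png

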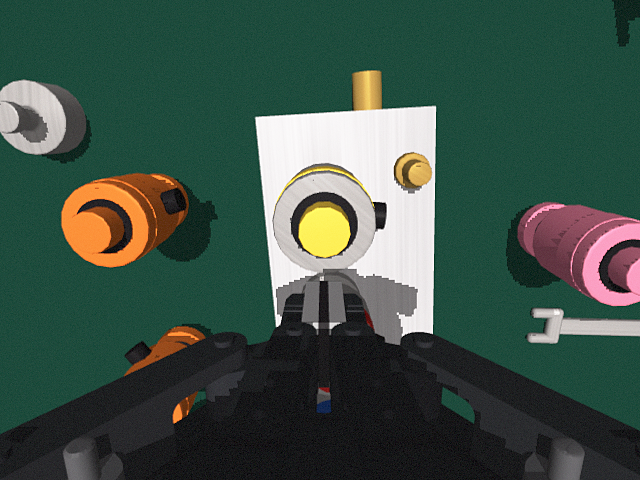

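The yellow key is at (324,230), roughly (0.517, 0.200), and it fits the 90 mm row. I'll press it.

Emit:
{"api": "move_arm", "payload": {
  "plan": [0,0,0,0.014,0,0.02,0,0,0,0,0.014,0,0.042,0,0,0,0,0.014,0,0.052,0,0,0,0,0.014,0,0.055,0,0,0,0,0.014,0,0.057,0,0,0,0,0.014,0,0.059,0,0,0,0,0.014,0,0.061,0,0,0,0,0.014,0,0.063,0,0,0,0,0.014,0,0.065,0,0,0,0,0.014,0,0.067,0,0,0,0,0.014,0,0.068,0,0,0,0,0.014,0,0.068,0]
}}

```text
clock: 7.1
position: [0.5171, 0.2, 0.3334]
ee_rot: [0.707, 0.707, 0.0, 0.0]
ft_force: [1.6, -0.5, 4.0]
grip_width: 0.001
grasp_force: 2.0
```

Emit:
{"api": "move_arm", "payload": {
  "plan": [0,0,0,0,0,0.001,0,0,0,0,0,0,0.002,0,0,0,0,0,0,0.002,0]
}}

```text
clock: 7.48
position: [0.5172, 0.2, 0.3317]
ee_rot: [0.707, 0.707, 0.0, 0.0]
ft_force: [1.2, -0.5, 7.5]
grip_width: 0.002
grasp_force: 3.6
```

Yellow is fully down. Red lies midway, at about (0.522, 0.1105).

Emit:
{"api": "move_arm", "payload": {
  "plan": [0,0,0,0,0,-0.025,0,0,0,0,0,0,-0.05,0,0,0,0,-0.03,0.002,-0.06,0,0,0,0,-0.065,0.005,-0.06,0,0,0,0,-0.0895,0.005,-0.06,0,0,0,0,-0.0895,0.005,-0.06,0]
}}

```text
clock: 8.22
position: [0.5219, 0.1085, 0.3906]
ee_rot: [0.708, 0.706, -0.001, -0.0]
ft_force: [-0.1, -0.0, -0.1]
grip_width: -0.006
grasp_force: 0.0
```

Run:
```python
from k import *
o=manip.get_obs(); print(pose()[:3,3],o["ft_force"],o["clock"])
p=shot("wrist"); save(p,"w4.png"); keys(p)
```

```text
[0.5219 0.1085 0.3906] [-0.1222 -0.0024 -0.0915] 8.225
blue 0.43 uv 334 389 net [0.5269 0.0164 0.1467] ray [0.5267 0.0225 0.155 ]
yellow 0.62 uv 318 79 net [0.5184 0.1967 0.1588] ray [0.5186 0.1954 0.17  ]
red 0.91 uv 324 259 net [0.5212 0.1072 0.1617] ray [0.5212 0.1073 0.162 ]
```

View pics/w4.png

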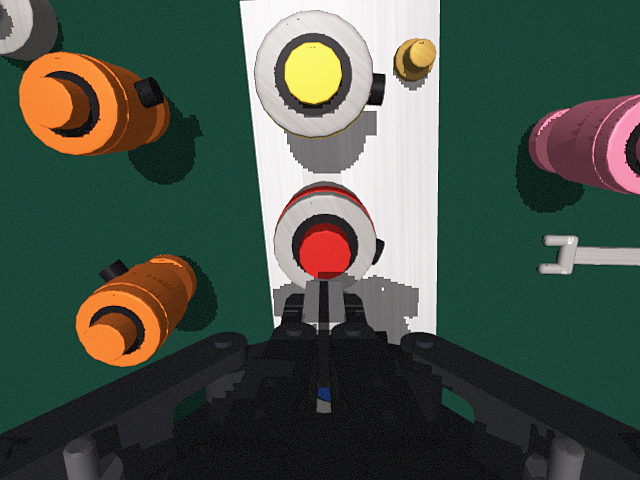

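Red is at (324,252), straight ahead of the fingertips, and yellow and blue look pressed. I'll press red.

Emit:
{"api": "move_arm", "payload": {
  "plan": [0,0,0,0,0,0.02,0,0,0,0,0,0,0.042,0,0,0,0,0,0,0.052,0,0,0,0,0,0,0.054,0,0,0,0,0,0,0.056,0,0,0,0,0,0,0.058,0,0,0,0,0,0,0.06,0,0,0,0,0,0,0.062,0,0,0,0,0,0,0.064,0,0,0,0,0,0,0.065,0,0,0,0,0,0,0.066,0,0,0,0,0,0,0.066,0]
}}

```text
clock: 10.02
position: [0.5221, 0.1106, 0.3254]
ee_rot: [0.707, 0.707, 0.0, 0.0]
ft_force: [1.4, 0.9, 3.4]
grip_width: -0.0
grasp_force: 2.0
```

Emit:
{"api": "move_arm", "payload": {
  "plan": [0,0,0,0,0,0.001,0,0,0,0,0,0,0.002,0,0,0,0,0,0,0.002,0]
}}

```text
clock: 10.4
position: [0.5222, 0.1106, 0.3237]
ee_rot: [0.707, 0.707, 0.001, 0.0]
ft_force: [1.2, 1.1, 6.5]
grip_width: -0.003
grasp_force: 3.6
```

Red is fully down. I'll move high over white to the logger.

Emit:
{"api": "move_arm", "payload": {
  "plan": [0,0,0,0,0,-0.03,0,0,0,0,0,0,-0.075,0,0,0,0,-0.03,0,-0.085,0,0,0,0,-0.08,-0.01,-0.085,0,0,0,0,-0.13,-0.02,-0.085,0,0,0,0,-0.18,-0.03,-0.085,0,0,0,0,-0.23,-0.04,-0.085,0,0,0,0,-0.28,-0.05,-0.085,0,0,0,0,-0.33,-0.06,-0.085,0,0,0,0,-0.38,-0.069,-0.085,0,0,0,0,-0.43,-0.069,-0.085,0,0,0,0,-0.45,-0.069,-0.085,0]
}}

```text
clock: 11.9
position: [0.4516, -0.3422, 0.4073]
ee_rot: [0.708, 0.706, -0.001, -0.001]
ft_force: [1.0, 0.3, -0.5]
grip_width: 0.001
grasp_force: 0.0
```

Emit:
{"api": "move_arm", "payload": {
  "plan": [0,0,0,0,0,0.03,0,0,0,0,0,0,0.06,0,0,0,0,0,0,0.06,0,0,0,0,0,0,0.06,0]
}}

```text
clock: 12.4
position: [0.4534, -0.3392, 0.3492]
ee_rot: [0.707, 0.707, 0.0, 0.0]
ft_force: [-0.4, -0.1, 1.0]
grip_width: 0.002
grasp_force: 0.0
```

Run:
```python
from k import *
o=manip.get_obs(); print(pose()[:3,3],o["ft_force"],o["clock"])
p=shot("wrist"); save(p,"w5.png"); keys(p)
h=cv2.inRange(cv2.cvtColor(p["color"],cv2.COLOR_RGB2HSV),(50,150,110),(75,255,255))
n,l,s,c=cv2.connectedComponentsWithStats(h)
for i in range(1,n):
    if s[i,4]>300: print(s[i],c[i],ray(p,*c[i],.078))
p=shot("side"); keys(p,dict(blue=.01,yellow=.01,red=.01))
```

```text
[ 0.4534 -0.3392  0.3492] [-0.418  -0.1344  0.9865] 12.4
green 0.6 uv 324 217 net [ 0.4532 -0.3263  0.0813] ray [ 0.4532 -0.327   0.078 ]
[ 302  198   44   43 1362] [323.5822 220.2952] [ 0.453 -0.329  0.078]
blue 0.55 uv 325 239 net [0.5251 0.0221 0.1468] ray [0.5257 0.0196 0.145 ]
yellow 0.72 uv 306 286 net [0.5142 0.199  0.1638] ray [0.5155 0.1949 0.16  ]
red 0.58 uv 314 262 net [0.5232 0.1132 0.1526] ray [0.5234 0.1124 0.152 ]
white 0.62 uv 331 208 net [ 0.5346 -0.0686  0.1686] ray [ 0.5341 -0.0663  0.17  ]
```

View pics/w5.png

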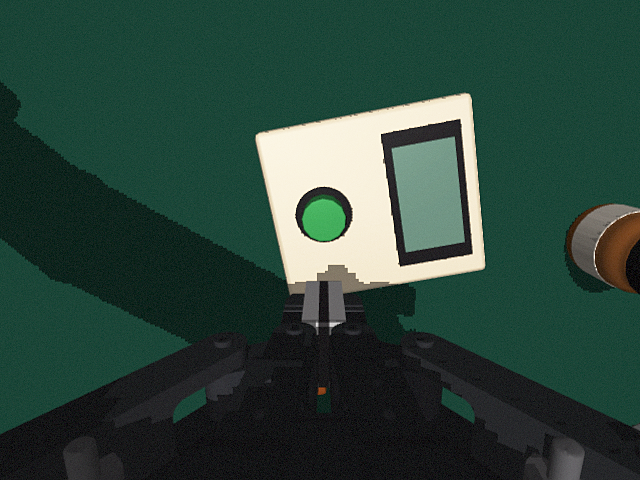

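The green key is at (324,219), which is (0.453, -0.3285). I'll go down and press it.

Emit:
{"api": "move_arm", "payload": {
  "plan": [0,0,0,0.0105,0,0.03,0,0,0,0,0.0105,0,0.065,0,0,0,0,0.0105,0,0.087,0,0,0,0,0.0105,0,0.094,0,0,0,0,0.0105,0,0.096,0,0,0,0,0.0105,0,0.098,0,0,0,0,0.0105,0,0.1,0,0,0,0,0.0105,0,0.102,0,0,0,0,0.0105,0,0.104,0,0,0,0,0.0105,0,0.106,0,0,0,0,0.0105,0,0.107,0,0,0,0,0.0105,0,0.107,0]
}}

```text
clock: 14.5
position: [0.4532, -0.3291, 0.2414]
ee_rot: [0.707, 0.707, 0.0, 0.0]
ft_force: [2.2, -1.6, 4.1]
grip_width: 0.002
grasp_force: 2.0
```

Emit:
{"api": "move_arm", "payload": {
  "plan": [0,0,0,0,0,0.001,0,0,0,0,0,0,0.002,0,0,0,0,0,0,0.002,0]
}}

```text
clock: 14.88
position: [0.4532, -0.3291, 0.2396]
ee_rot: [0.707, 0.707, 0.0, 0.0]
ft_force: [0.7, -1.2, 7.4]
grip_width: -0.004
grasp_force: 3.7
```

Green is fully down. I'll retreat and check.

Emit:
{"api": "move_arm", "payload": {
  "plan": [0,0,0,0,0,-0.02,0,0,0,0,0,0,-0.06,0,0,0,0,0,0,-0.12,0,0,0,0,0,0,-0.15,0,0,0,0,0,0,-0.15,0,0,0,0,0,0,-0.15,0]
}}

```text
clock: 15.62
position: [0.4526, -0.3286, 0.3878]
ee_rot: [0.707, 0.707, -0.0, -0.001]
ft_force: [0.6, -0.3, -0.8]
grip_width: 0.001
grasp_force: 0.0
```

Run:
```python
from k import *
p=shot("side"); c=p["color"][170:350,220:420]; cv2.imwrite("pics/s2.png",cv2.resize(c[:,:,::-1],None,fx=3,fy=3,interpolation=cv2.INTER_CUBIC))
```

```text
(no output)
```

View pics/s2.png

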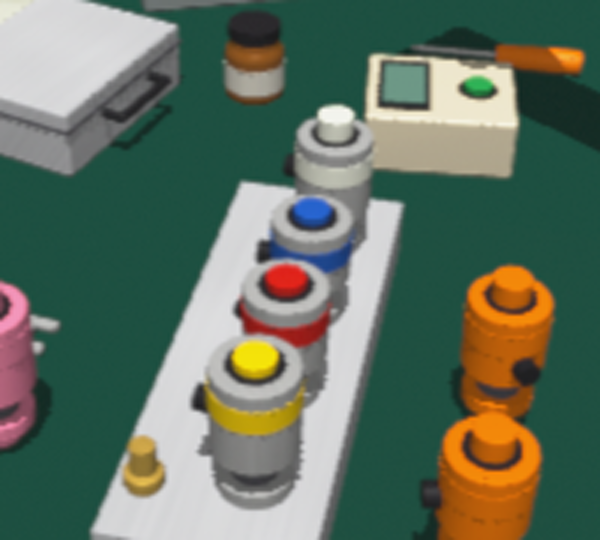

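In the picture, blue (312,212), red (287,282), yellow (255,358) and green (478,87) are all down. White (335,120) is still up and all four transmitters are upright.

```bash
python3 -c "
from workcell import manip
print(manip.hand_in())"
```

```text
the job is handed in; nothing more can be done
None
```

I pressed the blue, yellow, red and green keys fully down in that order, with wrist force readings of at most 7.5 N; white was left up, the transmitters look upright and seated, and the job is handed in (no verdict was returned).

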